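Push the vial heating block home in its docking corner

ROBOT

A 7-joint arm with a two-finger parallel gripper is mounted at the origin on the work surface. World frame = base frame: x ahead of the robot, y to its left, z up, the work surface at z = 0. Lengths are in m, angles in rad, forces in N, time in s.
With the tool pointing down it reaches from about 0.4 to 0.85 m from the base axis. Payload 4.5 kg.
Tool frame: the origin (TCP) lies on the centre line of the jaws, within the pads' length; the fingertips stand 17 mm ahead of it and the grasp point (between the pads) lies 2 mm behind it (r.tip_reach is the distance from the TCP to the fingertips, in m); z points along the fingers, y is the line along which they close (so a half turn about z gives the same grasp; the last joint's range is limited). The gripper opens to 88 mm and grips with 3 to 60 N. Pads are 18 mm wide; open, the fingers measure 123 mm over their backs; the gripper's body (75 mm by 187 mm) begins 45 mm behind the grasp point.
Start: joints at [1.144, 0.689, -0.195, 1.565, 0.157, 0.902, -0.215], TCP at [0.278, -0.56, 0.256] pointing down, gripper open.
Joint ranges: [-3.01, 3.01], [-0.46, 2.08], [-1.47, 1.51], [0.13, 2.56], [-1, 4.14], [0.04, 2.09], [-2.66, 2.66]. Speed limits (rad/s): [2.57, 2.57, 3.14, 3.14, 3.14, 3.14, 3.14].

INTERFACE

Orientations are given as a unit quaternion [x, y, z, w].
In Python, from plant import r gives the robot as it stands.
- The arm moves only by the tool step_arm, never from a script. Its argument "steps" is a list of rows, each a list of 7 numbers: the shift along the tool's x, y, z in cm, then the turn, a rotation vector about the tool's x, y, z in degrees, then the gripper's target within -1 to 1 (shut at 1, half-way at 0, fully open at -1). A call has 1 to 8 rows; each row shifts and turns the commanded pose from where the row before left it, along the tool's axes as they then stand; what a row does not reach is not made up. A row lasts 1/8 s, in which the tool goes at most 62.5 mm and 10.7 degrees, less where a joint would pass 70% of its speed; a pose out of reach is approached as far as the arm can. A call with a gripper value outside its range is refused whole. The fingers move at their own pace and stop on an object; "force" is the grip in N (left out, the last holds). Time passes only in rows, so rows that do not move let the fingers close. It gives the time, the measured TCP pose, the force, the opening and the grip force at its end, in the units of the state.
- r.get_state(): the state, without advancing time (a new reading comes with each control period).
- r.snapshot(name): name is "side" or "top"; returns a dict with "pixels" (384x512x3 uint8, red, green, blue), "fx", "fy", "cx", "cy" (pixels), "dist_coeffs" ([k1, k2, p1, p2, k3] as OpenCV has them; the pictures are not rectified), "cam_to_world" (4x4, takes a point from camera to world coordinates). Camera axes: x right, y down, z forward; pixel columns grow to the right and rows downward; lengths in m; the calibration is good to about 2 mm. A picture is of the moment at which its call begins. There is no depth.
- r.finish_job(): hands the job in; it is judged then, once.
The state is a dict: "clock": time; "q": joint angles; "qd": joint speeds; "joint_torque": joint torques, N m; "tool_pos": TCP position; "eef_rot": TCP orientation; "contact_force": force on the tool from outside, world axes, zero at the start; "moment": the same for the moment, N m; "opening": opening from 0.0 (shut) to 1.0 (fully open); "finger_force": force on a finger pad.
Only numpy, scipy, OpenCV 4.12 (cv2) and the standard library are available. Lean on these libraries where they do the work, as an engineer would, in place of code of your own. Each camera call takes 0.05 s, during which the arm holds its last target. There are 200 camera calls.

TASK

Push the dark heating block along the bench into the corner of the docking station, until it sits squarely with its long far side flush against the aluminium back rail and its end flush against the blue end stop. Only push it: do not lift or tip it and do not touch the vials standing in it, and leave the bottle, the beaker and the jar where they stand.

Things in the scene. Friction and masses are not known exactly. Their poses are not given: they have to be found in the camera images.
- block: Loose dark steel heating block, 100 mm (its x) by 130 mm (its y) by 36 mm high, 0.4 to 0.85 kg with vials, flat on the bench; too wide to grip; slides at a push of 2 to 10 N. Origin: centre of its underside. Near long side (-x) has a blue stripe; far long side (+x), with two brass discs, goes against the rail. Starts up to 20 degrees askew of the dock, 45 to 110 mm from home in dock x, 45 to 125 mm in y.
- vials: Six vials with white caps, fixed upright in the block's top: two rows of three (44 mm apart in block x, 38 mm in y), caps 19 mm across, tops 52 mm above the bench, at least 17 mm in from the block's sides. Origin: same as the block's. Not to be touched.
- dock: Docking station, fixed to the bench. Origin: on the bench at the inner corner where the rail's and end stop's faces meet. Its x points through the rail, its y through the end stop; the block belongs at x < 0, y < 0. Behind the rail (x 40 to 130 mm, y -190 to -10 mm) stands a white console with a screen, 50 mm high.
- dock_home (a point): Where the block's origin is when fully home: on the bench, at x = -50 mm, y = -65 mm from the dock's origin. Axes as the dock's; the block's axes are then parallel to them. Thin flat blue lines on the bench outline the block's place.
- dock_rail (a point): Aluminium back rail of the dock, 30 mm high, 12 mm thick, its face at dock x = 0, from dock y = -238 to +12 mm. This point: middle of that face's top edge. Axes as the dock's.
- dock_stop (a point): Blue end stop of the dock, 30 mm high, 12 mm thick, its face at dock y = 0, from dock x = -90 to 0 mm. This point: middle of that face's top edge. Axes as the dock's.
- bottle: Loose amber bottle with black cap, 60 mm across, 130 mm tall, upright. Origin: centre of its underside. Bystander.
- beaker: Loose white open beaker, 66 mm across, 80 mm tall, upright. Origin: centre of its underside. Bystander.
- jar: Loose white jar with blue cap, 60 mm across, 75 mm tall, upright. Origin: centre of its underside. Bystander.
Not all that is in view belongs to the job. Of the things like the block, leave any that is green; of the rest the larger one is meant.

How it is judged:
At the end, for the whole second after the job is handed in: The block stands flat on the bench at rest in the docking corner, its centre within 4 mm of the home place across the back rail and along it, and within 0.04 rad of parallel to the rail (x of block in the frame of dock between -0.054 and -0.046 m and y of block in the frame of dock between -0.069 and -0.061 m and angle between the x axis of block and the x axis of dock, either way round below 0.04 rad and height (world z) of block below 0.004 m and angle between block's own z axis and vertical below 0.05 rad and linear speed of block below 0.01 m/s); the robot touches nothing.
It fails at once if the heating block is lifted or tipped (height (world z) of block above 0.012 m or angle between block's own z axis and vertical above 0.15 rad).
It fails at once if the robot touches the vials (contact force between any of the fingers, the arm and vials above 1.5 N).
It fails at once if the bottle, beaker or jar is moved (over 15 mm) or tipped (distance of any of bottle, beaker, jar from where it was at the start of the episode above 0.015 m or angle between any of bottle, beaker, jar's own z axis and vertical above 0.2 rad).
It also fails if it takes over 64 s, if anything falls off the work surface, if the arm or the gripper's body presses on something with over 40 N, if the wrist force passes 120 N, or if a joint passes its speed limit or range.

## Working session

There is one attempt and no reset: what is moved stays moved. The work goes in short steps, Python scripts to look and compute and a tool call to move; the robot and the scene stay as the last step left them, time stands still between calls to the robot, and variables do not carry over. Pictures are saved under pics/ and viewed, at most 10 in all, crops included, and the job is handed in when it is done.

Besides the shell and the picture viewer there is one more tool, called after "Request:" as name(argument=value, ...), one argument or row to a line, values as JSON. step_arm: Moves the arm, as the interface text tells. Its arguments: {"type":"object","properties":{"steps":{"type":"array","items":{"type":"array","items":{"type":"number"}}},"force":{"type":"number"}},"required":["steps"]}

```bash
mkdir -p pics; python3 - <<'E'
from plant import r
import cv2,numpy as np
for n in("top","side"):
    s=r.snapshot(n); cv2.imwrite(f"pics/{n}0.png",cv2.resize(s["pixels"][:,:,::-1],None,fx=1.5,fy=1.5))
    print(n,s["fx"],s["fy"],s["cx"],s["cy"],s["dist_coeffs"],np.round(s["cam_to_world"],3).tolist())
st=r.get_state();print(st["tool_pos"],st["eef_rot"],st["clock"],r.tip_reach)
E
```

```text
top 431.08508209070135 431.08508209070135 260.4592249299634 194.02855255743015 [-0.06611787  0.          0.          0.          0.        ] [[-0.021, -0.996, 0.081, 0.485], [-1.0, 0.02, -0.011, -0.01], [0.009, -0.082, -0.997, 1.146], [0.0, 0.0, 0.0, 1.0]]
side 350.6440119012772 350.6440119012772 256.76304748811873 193.1244804213258 [0.01176339 0.         0.         0.         0.        ] [[0.736, -0.473, 0.483, 0.215], [-0.676, -0.525, 0.517, -0.431], [0.009, -0.708, -0.707, 0.599], [0.0, 0.0, 0.0, 1.0]]
[ 0.27765187 -0.559326    0.25496632] [ 9.73558671e-01  2.28435523e-01 -2.54489613e-04 -8.13653722e-04] 0.1 0.017
```

View pics/top0.png

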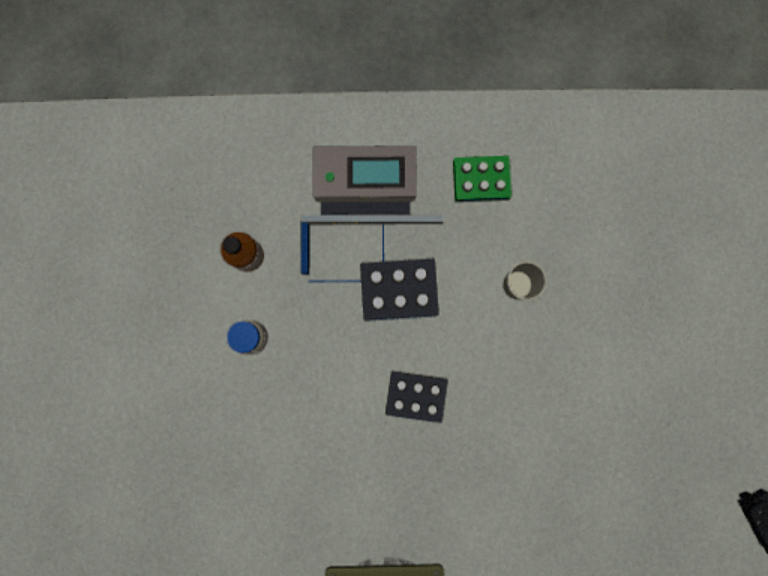

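View pics/side0.png

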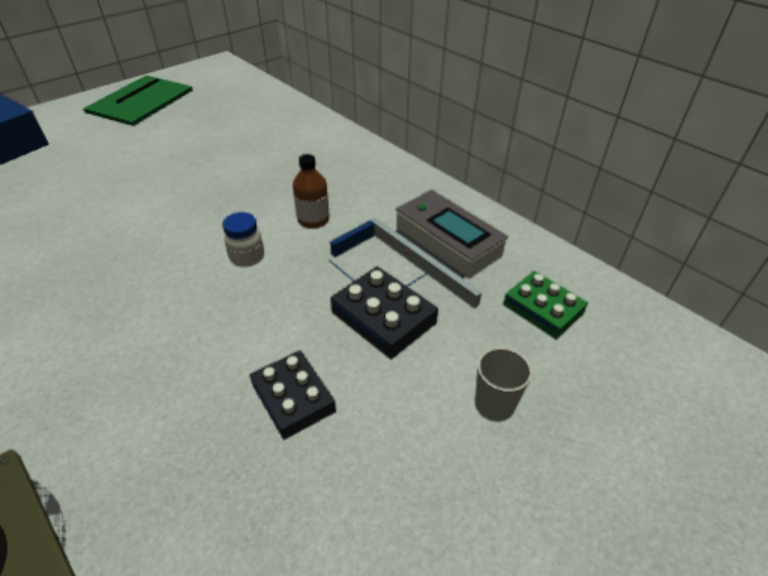

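The top view (at 1.5x) shows the block at about (400,290) and the dock corner near (305,220). The rail runs right to about (442,220) and the blue stop runs down to about (305,272). The smaller dark block is at (417,397), the beaker at (525,282), the bottle at (238,250) and the jar at (245,337). The side view agrees, with the target block at (385,310). Next I'll measure from the caps and the dock edges.

```bash
cat > h.py <<'E'
from plant import r
import cv2,numpy as np
def ray(s,uv,z):
    K=np.array([[s["fx"],0,s["cx"]],[0,s["fy"],s["cy"]],[0,0,1]])
    p=cv2.undistortPoints(np.array(uv,float).reshape(-1,1,2),K,np.array(s["dist_coeffs"]))[:,0]
    T=np.array(s["cam_to_world"]); d=np.c_[p,np.ones(len(p))]@T[:3,:3].T
    return (T[:3,3]+d*((z-T[2,3])/d[:,2])[:,None])[:,:2]
def block(s,near,z=.0515):
    """cap blobs near pixel 'near' -> centre, yaw (block y axis direction from long rows)"""
    im=s["pixels"].astype(int); m=((im.min(2)>125)).astype(np.uint8)
    hsv=cv2.cvtColor(s["pixels"],cv2.COLOR_RGB2HSV)
    n,l,st,c=cv2.connectedComponentsWithStats(m,connectivity=4)
    return n,st,c,m
E
python3 - <<'E'
from h import *
s=r.snapshot("top"); im=s["pixels"]
c=im[125:225,185:300]; cv2.imwrite("pics/crop.png",cv2.resize(c[:,:,::-1],None,fx=6,fy=6,interpolation=cv2.INTER_NEAREST))
hsv=cv2.cvtColor(im,cv2.COLOR_RGB2HSV)
print(im[145,200:260:8].tolist(), im[183,251],im[190,260],im[165,203],im[165,202])
print("rail col 220:",im[138:156,220].tolist())
E
```

```text
[[124, 126, 113], [113, 118, 121], [117, 122, 123], [122, 127, 131], [121, 128, 130], [122, 129, 129], [121, 128, 128], [121, 128, 131]] [162 164 164] [40 44 44] [19 45 85] [15 49 87]
rail col 220: [[41, 42, 45], [42, 40, 49], [40, 42, 50], [39, 42, 45], [34, 35, 39], [83, 87, 91], [123, 132, 134], [118, 124, 124], [117, 123, 124], [100, 104, 103], [37, 37, 33], [63, 65, 61], [106, 106, 102], [132, 132, 125], [135, 136, 127], [135, 135, 128], [127, 130, 122], [125, 128, 117]]
```

View pics/crop.png

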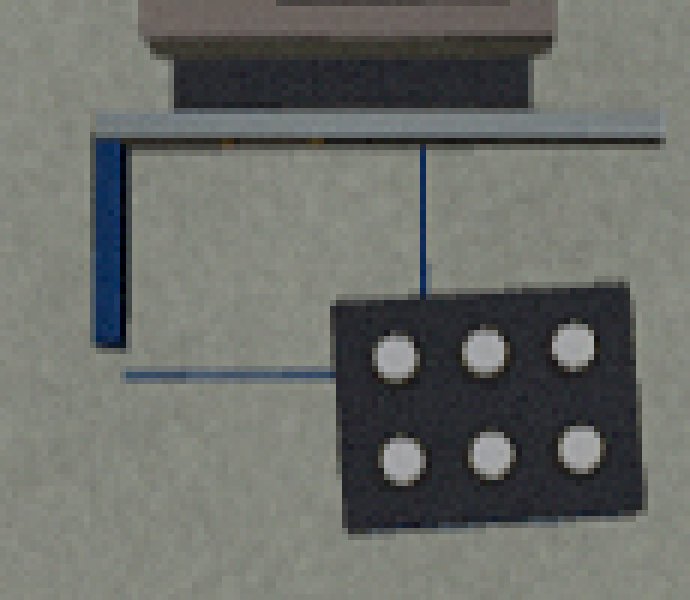

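The crop shows the rail's top front edge at crop y≈138, the stop's top inner edge at x≈126, the six white caps, and the dark block slightly askew. I'll take sub-pixel edges and caps now.

```bash
cat > h.py <<'E'
from plant import r
import cv2,numpy as np
def ray(s,uv,z):
    K=np.array([[s["fx"],0,s["cx"]],[0,s["fy"],s["cy"]],[0,0,1]])
    p=cv2.undistortPoints(np.array(uv,float).reshape(-1,1,2),K,np.array(s["dist_coeffs"]))[:,0]
    T=np.array(s["cam_to_world"]); d=np.c_[p,np.ones(len(p))]@T[:3,:3].T
    return (T[:3,3]+d*((z-T[2,3])/d[:,2])[:,None])[:,:2]
def proj(s,P):
    K=np.array([[s["fx"],0,s["cx"]],[0,s["fy"],s["cy"]],[0,0,1]]); W=np.linalg.inv(s["cam_to_world"])
    return cv2.projectPoints(np.array(P,float).reshape(-1,1,3),cv2.Rodrigues(W[:3,:3])[0],W[:3,3],K,np.array(s["dist_coeffs"]))[0][:,0]
def caps(s,z=.052):
    "bright blobs lying in dark surround -> world xy"
    g=s["pixels"].min(2); m=(g>100).astype(np.uint8); n,l,st,c=cv2.connectedComponentsWithStats(m,connectivity=4)
    out=[]
    for i in range(1,n):
        x,y,w,h,a=st[i]
        if 20<a<200 and .5<w/h<2:
            b=s["pixels"][max(y-2,0):y+h+2,max(x-2,0):x+w+2]; ring=b[(l[max(y-2,0):y+h+2,max(x-2,0):x+w+2]!=i)]
            if np.median(ring.max(1))<75: out.append(c[i])
    return ray(s,out,z)
def pose(P):
    "six caps -> centre, yaw of block x axis"
    c=P.mean(0); d=[b-a for a in P for b in P if .06<np.linalg.norm(b-a)<.08]
    d=[v if v[1]>0 else -v for v in d]; v=np.sum(d,0); return c,np.arctan2(-v[0],v[1])
E
python3 - <<'E'
from h import *
s=r.snapshot("top"); g=s["pixels"].astype(float).mean(2)
def edge(v,o): # falling-edge half-level crossing
    i=np.argmax(-np.diff(v)); hi,lo=v[max(i-2,0):i].mean(),v[i+1:i+3].min(); t=(hi+lo)/2
    k=next(k for k in range(len(v)-1) if v[k]>=t>v[k+1]and k>=i-2); return o+k+(v[k]-t)/(v[k]-v[k+1])
ce=[(c,edge(g[144:150,c],144)) for c in range(210,290)]
W=ray(s,ce,.03); f=np.polyfit(W[:,1],W[:,0],1); f=np.polyfit(*(W[abs(np.polyval(f,W[:,1])-W[:,0])<.002][:,::-1].T),1)
yaw=np.arctan(-f[0]); print("rail fit",f,"yaw deg",np.degrees(yaw))
b=s["pixels"][:,:,2].astype(float)
se=[(edge(b[q,201:209],201),q) for q in range(152,180)]; S=ray(s,se,.03); print("stop edge",np.round(S[::5],4).tolist(),np.degrees(np.arctan2(*(np.polyfit(S[:,0],S[:,1],1)[:1],1))))
X=np.array([np.cos(yaw),np.sin(yaw)]);Y=np.array([-X[1],X[0]])
# corner
yd=np.median(S@Y); xd=np.median(np.c_[np.polyval(f,W[:,1]),W[:,1]]@X)
D=xd*X+yd*Y; print("dock origin",D)
np.savez("dock.npz",D=D,yaw=yaw)
R=np.array([X,Y]); rel=lambda p:(p-D)@R.T
cr=lambda x,y:(185+x/6-.5,125+y/6-.5)
print("rail right end (exp 0,-238)",rel(ray(s,[cr(665,138)],.03)),"stop end (exp -90,0)",rel(ray(s,[cr(126,348)],.03)),"lines (-100,-130)",rel(ray(s,[cr(230,376),cr(423,220)],0)))
P=caps(s);print(np.round(P,4).tolist())
Q=P[P[:,0]>.52]; Q=Q[np.linalg.norm(Q-np.median(Q,0),axis=1)<.1]; c,y=pose(Q); print("block",c,"yaw",np.degrees(y),"rel dock",rel(c),np.degrees(y-yaw))
E
```

```text
rail fit [0.01973591 0.69937349] yaw deg -1.1306376585997064
stop edge [[0.6894, 0.1218], [0.6761, 0.122], [0.6629, 0.1222], [0.6497, 0.1221], [0.6365, 0.1223], [0.6234, 0.1224]] [-0.51669802]
dock origin [0.7017649  0.12117037]
rail right end (exp 0,-238) [[-0.00030216 -0.23775435]] stop end (exp -90,0) [[-0.09279504 -0.00291616]] lines (-100,-130) [[-0.10207571 -0.04580415]
 [-0.03191086 -0.1317142 ]]
[[0.6038, -0.0732], [0.6022, -0.035], [0.6004, 0.0029], [0.5597, -0.0749], [0.5581, -0.0372], [0.5563, 0.0004], [0.416, -0.0356], [0.4109, -0.0638], [0.4066, -0.0929], [0.3831, -0.0308], [0.3787, -0.0593], [0.3739, -0.0872]]
block [ 0.58008655 -0.0361595 ] yaw 2.5835064214124808 rel dock [-0.11855022 -0.15970021] 3.714144080012187
```

Request:
step_arm(
  steps=[
    [0,0,0,0,0,9.2,-1],
    [0,0,0,0,0,9.2,-1],
    [0,0,0,0,0,9.1,-1],
    [0,0,0,0,0,0,-1],
  ],
)

```text
clock: 0.7
tool_pos: [0.278, -0.5596, 0.2556]
eef_rot: [1.0, -0.009, -0.0, -0.0]
contact_force: [-0.6, 0.7, 0.1]
opening: 1.0
finger_force: 0.0
```

```bash
cat >> h.py <<'E'
from scipy.spatial.transform import Rotation as Ro
d=np.load("dock.npz") ; D=d["D"]; yaw=float(d["yaw"]); RD=np.array([[np.cos(yaw),np.sin(yaw)],[-np.sin(yaw),np.cos(yaw)]])
rel=lambda p:(np.asarray(p)-D)@RD.T
def tool(goal=None,z=None):
    s=r.get_state(); M=Ro.from_quat(s["eef_rot"]).as_matrix(); p=np.array(s["tool_pos"])
    print("t",round(s["clock"],2),"dock xy mm",np.round(1e3*rel(p[:2]),1),"z",round(p[2],4),"yaw_x-dock deg",round(np.degrees(np.arctan2(M[1,0],M[0,0])-yaw),2),"down",np.round(M[:,2],3),"F",np.round(s["contact_force"],1),"open",round(s["opening"],2))
    if goal is not None:
        w=np.append(D+RD.T@np.array(goal),z); print("shift cm tool:",np.round(100*M.T@(w-p),2))
E
python3 -c "
from h import *
tool([-.203,-.160],.25)"
```

```text
t 0.7 dock xy mm [-410.3 -689. ] z 0.2556 yaw_x-dock deg 0.14 down [-0.001  0.    -1.   ] F [-0.6  0.7  0.1] open 1.0
shift cm tool: [ 20.85 -52.85   0.55]
```

Request:
step_arm(
  steps=[
    [1.74,-4.4,0,0,0,0,-1],
    [1.74,-4.4,0,0,0,0,-1],
    [1.74,-4.4,0,0,0,0,-1],
    [1.74,-4.4,0,0,0,0,-1],
    [1.74,-4.4,0,0,0,0,-1],
    [1.74,-4.4,0,0,0,0,-1],
    [1.74,-4.4,0,0,0,0,-1],
    [1.74,-4.4,0,0,0,0,-1],
  ],
)

```text
clock: 1.7
tool_pos: [0.4245, -0.2091, 0.2558]
eef_rot: [1.0, -0.008, 0.0, 0.0]
contact_force: [0.8, 0.5, 0.4]
opening: 0.997
finger_force: 0.0
```

Request:
step_arm(
  steps=[
    [1.74,-4.4,0,0,0,0,-1],
    [1.74,-4.4,0,0,0,0,-1],
    [1.74,-4.4,0,0,0,0,-1],
    [1.74,-4.4,0,0,0,0,-1],
    [0,0,4,0,0,0,-1],
    [0,0,4,0,0,0,-1],
    [0,0,4,0,0,0,-1],
    [0,0,0,0,0,0,-1],
  ],
)

```text
clock: 2.7
tool_pos: [0.495, -0.0357, 0.1337]
eef_rot: [1.0, -0.008, -0.003, -0.0]
contact_force: [-0.5, 0.0, 0.4]
opening: 0.999
finger_force: 0.0
```

```bash
python3 -c "
from h import *
tool([-.203,-.160],.027)"
```

```text
t 2.7 dock xy mm [-203.6 -160.9] z 0.1337 yaw_x-dock deg 0.19 down [-0.006  0.    -1.   ] F [-0.5  0.   0.4] open 1.0
shift cm tool: [ 0.12 -0.09 10.67]
```

Request:
step_arm(
  steps=[
    [0,0,3,0,0,0,-1],
    [0,0,3,0,0,0,-1],
    [0,0,2.5,0,0,0,-1],
    [0,0,2,0,0,0,-1],
    [0,0,0,0,0,0,-1],
  ],
)

```text
clock: 3.32
tool_pos: [0.4973, -0.0359, 0.0312]
eef_rot: [1.0, -0.009, 0.0, -0.0]
contact_force: [0.8, -0.5, 0.7]
opening: 0.999
finger_force: 0.0
```

```bash
python3 - <<'E'
from h import *
tool([-.177,-.160],.027)
s=r.snapshot("side"); cv2.imwrite("pics/side1.png",s["pixels"][:,:,::-1])
E
```

```text
t 3.33 dock xy mm [-201.3 -161. ] z 0.0312 yaw_x-dock deg 0.11 down [ 0.  0. -1.] F [ 0.8 -0.5  0.7] open 1.0
shift cm tool: [ 2.43 -0.1   0.42]
```

View pics/side1.png

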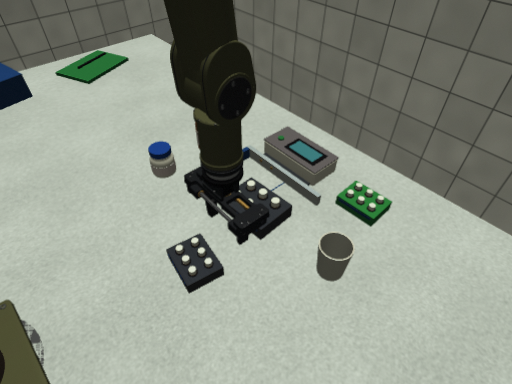

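The side view shows the open fingers down behind the block's near side at about (215–245, 205–235), clear of the small block at (195,262) and of the bystanders. Now I'll push along dock +x.

Request:
step_arm(
  steps=[
    [1,0,0.3,0,0,0,-1],
    [0.7,0,0,0,0,0,-1],
    [0.5,0,0,0,0,0,-1],
    [0.5,0,0,0,0,0,-1],
    [0.5,0,0,0,0,0,-1],
    [0.5,0,0,0,0,0,-1],
    [0.5,0,0,0,0,0,-1],
    [0.5,0,0,0,0,0,-1],
  ],
)

```text
clock: 4.38
tool_pos: [0.5441, -0.0371, 0.0277]
eef_rot: [1.0, -0.01, -0.0, 0.0]
contact_force: [-2.2, -0.4, 1.7]
opening: 0.997
finger_force: 1.2
```

```bash
python3 - <<'E'
from h import *
tool([-.113,-.160],.028)
s=r.snapshot("top");P=caps(s);print(np.round(1e3*rel(P)).tolist())
E
```

```text
t 4.38 dock xy mm [-154.5 -161.3] z 0.0277 yaw_x-dock deg 0.01 down [-0. -0. -1.] F [-2.2 -0.4  1.7] open 1.0
shift cm tool: [ 4.15 -0.13 -0.03]
[[-72.0, -162.0], [-71.0, -200.0], [-71.0, -124.0]]
```

Request:
step_arm(
  steps=[
    [0.6,0,0,0,0,0,-1],
    [0.6,0,0,0,0,0,-1],
    [0.6,0,0,0,0,0,-1],
    [0.6,0,0,0,0,0,-1],
    [0.6,0,0,0,0,0,-1],
    [0.5,0,0,0,0,0,-1],
    [0.3,0,0,0,0,0,-1],
    [0,0,0,0,0,0,-1],
  ],
)

```text
clock: 5.42
tool_pos: [0.5825, -0.0375, 0.0278]
eef_rot: [1.0, -0.01, 0.001, 0.0]
contact_force: [-0.5, 0.3, 0.2]
opening: 0.997
finger_force: 0.2
```

Request:
step_arm(
  steps=[
    [0.2,0,0,0,0,0,-1],
    [0.2,0,0,0,0,0,-1],
  ],
)

```text
clock: 5.68
tool_pos: [0.5852, -0.0376, 0.0278]
eef_rot: [1.0, -0.01, -0.001, 0.0]
contact_force: [-3.9, 1.3, 1.8]
opening: 1.0
finger_force: 1.6
```

```bash
python3 - <<'E'
from h import *
tool([-.109,-.160],.028)
s=r.snapshot("top");P=caps(s);print(np.round(1e3*rel(P),1).tolist())
E
```

```text
t 5.67 dock xy mm [-113.4 -161.1] z 0.0278 yaw_x-dock deg 0.03 down [-0.001 -0.    -1.   ] F [-3.9  1.3  1.8] open 1.0
shift cm tool: [ 0.44 -0.11 -0.02]Traceback (most recent call last):
  File "<stdin>", line 3, in <module>
  File "h.py", line 20, in caps
    return ray(s,out,z)
  File "h.py", line 5, in ray
    p=cv2.undistortPoints(np.array(uv,float).reshape(-1,1,2),K,np.array(s["dist_coeffs"]))[:,0]
      ~~~~~~~~~~~~~~~~~~~^^^^^^^^^^^^^^^^^^^^^^^^^^^^^^^^^^^^^^^^^^^^^^^^^^^^^^^^^^^^^^^^^
cv2.error: OpenCV(4.12.0) /io/opencv/modules/calib3d/src/undistort.dispatch.cpp:347: error: (-215:Assertion failed) CV_IS_MAT(_src) && CV_IS_MAT(_dst) && (_src->rows == 1 || _src->cols == 1) && (_dst->rows == 1 || _dst->cols == 1) && _src->cols + _src->rows - 1 == _dst->rows + _dst->cols - 1 && (CV_MAT_TYPE(_src->type) == CV_32FC2 || CV_MAT_TYPE(_src->type) == CV_64FC2) && (CV_MAT_TYPE(_dst->type) == CV_32FC2 || CV_MAT_TYPE(_dst->type) == CV_64FC2) in function 'cvUndistortPointsInternal'
```

Caps are hidden by the gripper, so I'll nudge on until the force shows rail contact.

Request:
step_arm(
  steps=[
    [0.2,0,0,0,0,0,-1],
    [0,0,0,0,0,0,-1],
  ],
)

```text
clock: 5.98
tool_pos: [0.5882, -0.0377, 0.0277]
eef_rot: [1.0, -0.01, 0.0, 0.0]
contact_force: [-2.5, -0.4, 1.4]
opening: 0.999
finger_force: 1.1
```

Request:
step_arm(
  steps=[
    [0.2,0,0,0,0,0,-1],
    [0,0,0,0,0,0,-1],
  ],
)

```text
clock: 6.22
tool_pos: [0.5892, -0.0377, 0.0277]
eef_rot: [1.0, -0.009, -0.001, 0.0]
contact_force: [-3.9, 0.3, 2.3]
opening: 0.997
finger_force: 2.2
```

Request:
step_arm(
  steps=[
    [0.2,0,0,0,0,0,-1],
    [0,0,0,0,0,0,-1],
  ],
)

```text
clock: 6.48
tool_pos: [0.5893, -0.0378, 0.0275]
eef_rot: [1.0, -0.01, -0.003, 0.0]
contact_force: [-7.9, -0.0, 5.8]
opening: 1.0
finger_force: 3.9
```

Request:
step_arm(
  steps=[
    [-1,0,0,0,0,0,-1],
    [-2,0,0,0,0,0,-1],
    [0,0,-4,0,0,0,-1],
    [0,0,-5,0,0,0,-1],
    [0,0,-5,0,0,0,-0.36],
    [0,0,0,0,0,0,-0.36],
  ],
)

```text
clock: 7.22
tool_pos: [0.5658, -0.0373, 0.1718]
eef_rot: [1.0, -0.01, 0.006, 0.0]
contact_force: [0.6, 0.2, -0.5]
opening: 0.797
finger_force: 0.0
```

```bash
python3 - <<'E'
from h import *
tool([-.050,-.249],.17); print(r.get_state()["q"])
s=r.snapshot("top"); cv2.imwrite("pics/top2.png",s["pixels"][:,:,::-1])
print("beaker rim px->dock (view 337..363, row 188)",rel(ray(s,[(337,188),(363,188),(350,176),(350,200)],.08)))
E
```

```text
t 7.22 dock xy mm [-132.8 -161.1] z 0.1718 yaw_x-dock deg 0.01 down [ 0.012 -0.    -1.   ] F [ 0.6  0.2 -0.5] open 0.8
shift cm tool: [8.27 8.79 0.28]
[-0.01872767  0.72307226  0.00522488  1.83957071 -0.00585709  0.56702836
 -1.60024682]
beaker rim px->dock (view 337..363, row 188) [[-0.11196227 -0.33652527]
 [-0.11193542 -0.40195783]
 [-0.08177538 -0.36975407]
 [-0.14198141 -0.36865374]]
```

View pics/top2.png

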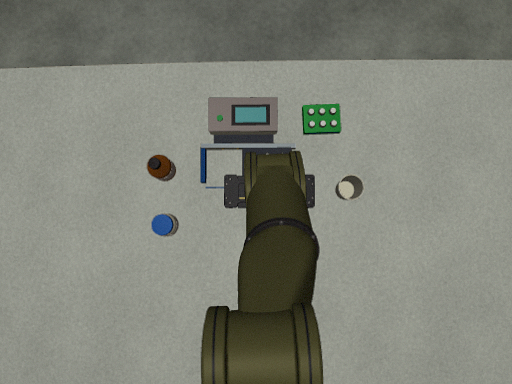

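The top view shows the arm backed off. The beaker is at (350,188), and its near edge is at dock y≈-337 mm, so the second push has room. Next I'll go to the block's -y end and turn 90 degrees.

Request:
step_arm(
  steps=[
    [2.1,2.2,0,0,0,0,-0.36],
    [2.1,2.2,0,0,0,0,-0.36],
    [2.1,2.2,0,0,0,0,-0.36],
    [2.0,2.2,0,0,0,0,-0.36],
    [0,0,0,0,0,10,-0.36],
    [0,0,0,0,0,10,-0.36],
    [0,0,0,0,0,10,-0.36],
  ],
)

```text
clock: 8.15
tool_pos: [0.6428, -0.1267, 0.1657]
eef_rot: [0.963, -0.271, -0.001, 0.0]
contact_force: [0.8, 0.2, 0.5]
opening: 0.679
finger_force: 0.0
```

```bash
python3 - <<'E'
from h import *
tool([-.050,-.249],.17); print(r.get_state()["q"])
E
```

```text
t 8.15 dock xy mm [ -54.1 -249. ] z 0.1657 yaw_x-dock deg -30.3 down [-0.001  0.    -1.   ] F [0.8 0.2 0.5] open 0.68
shift cm tool: [ 0.35 -0.21 -0.43]
[ 0.05171951  0.84038049  0.138252    1.55541936 -0.14967603  0.75753815
 -1.86583324]
```

Joint 7 runs towards its limit in this direction, so I'll turn the other way (tool x along dock +y).

Request:
step_arm(
  steps=[
    [0,0,0,0,0,-10,-0.36],
    [0,0,0,0,0,-10,-0.36],
    [0,0,0,0,0,-10,-0.36],
    [0,0,0,0,0,-10,-0.36],
    [0,0,0,0,0,-10,-0.36],
    [0,0,0,0,0,-10,-0.36],
    [0,0,0,0,0,-10,-0.36],
    [0,0,0,0,0,-10,-0.36],
  ],
)

```text
clock: 9.15
tool_pos: [0.6428, -0.1264, 0.1657]
eef_rot: [0.909, 0.417, -0.0, -0.001]
contact_force: [-0.8, 0.6, -0.2]
opening: 0.677
finger_force: 0.0
```

Request:
step_arm(
  steps=[
    [0,0,0,0,0,-10,-0.36],
    [0,0,0,0,0,-10,-0.36],
    [0,0,0,0,0,-10,-0.36],
    [0,0,0,0,0,-10,-0.36],
    [0,0,0,0,0,0,-0.36],
  ],
)

```text
clock: 9.78
tool_pos: [0.6427, -0.1266, 0.1659]
eef_rot: [0.715, 0.7, 0.0, -0.001]
contact_force: [-0.3, -0.2, -0.2]
opening: 0.681
finger_force: 0.0
```

```bash
python3 - <<'E'
from h import *
tool([-.050,-.249],.028); print(r.get_state()["q"])
s=r.snapshot("side"); cv2.imwrite("pics/side3.png",s["pixels"][:,:,::-1])
s=r.snapshot("top"); cv2.imwrite("pics/top3.png",s["pixels"][:,:,::-1]); print(np.round(1e3*rel(caps(s)),1).tolist())
E
```

```text
t 9.78 dock xy mm [ -54.2 -248.9] z 0.1659 yaw_x-dock deg 89.92 down [-0.001  0.002 -1.   ] F [-0.3 -0.2 -0.2] open 0.68
shift cm tool: [-0.04  0.44 13.79]
[ 0.35745511  0.86458849 -0.44797622  1.53663627  0.453212    0.84663746
 -0.2786281 ]
[[-28.1, -124.2], [-28.1, -162.4], [-27.6, -200.2], [-72.1, -124.2], [-71.9, -162.4], [-71.9, -200.4], [-282.6, -162.4], [-287.1, -191.2], [-290.8, -219.8], [-315.6, -158.2], [-319.8, -186.3], [-323.2, -214.9]]
```

View pics/side3.png

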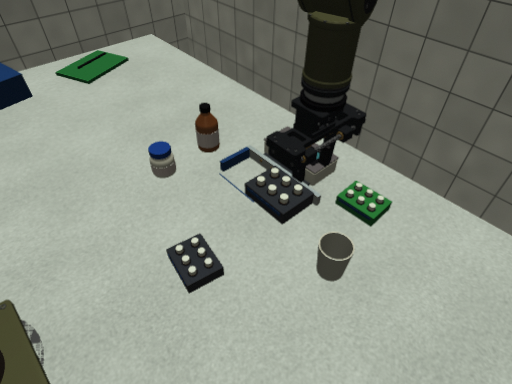

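The side view shows the block flush along the rail at (280,190), with the gripper raised beyond its near end. The caps put the block at (-50.0, -162.3) mm and square, so y still needs about 97 mm. I'll descend and push along tool +x, holding about 6 mm off the rail.

Request:
step_arm(
  steps=[
    [-0.3,0,4,0,0,0,-0.36],
    [0,0,4,0,0,0,-0.36],
    [0,0,3.5,0,0,0,-0.36],
    [0,0,2.2,0,0,0,-0.36],
    [0,0,0,0,0,0,-0.36],
  ],
)

```text
clock: 10.5
tool_pos: [0.6421, -0.1295, 0.0292]
eef_rot: [0.714, 0.7, -0.001, -0.001]
contact_force: [-0.3, 0.6, 0.2]
opening: 0.675
finger_force: 0.0
```

```bash
python3 - <<'E'
from h import *
tool([-.054,-.146],.028)
E
```

```text
t 10.5 dock xy mm [ -54.8 -251.8] z 0.0292 yaw_x-dock deg 90.0 down [-0.003  0.    -1.   ] F [-0.3  0.6  0.2] open 0.68
shift cm tool: [10.58  0.08  0.12]
```

Request:
step_arm(
  steps=[
    [0.8,0,0,0,0,0,-0.36],
    [0.5,0,0,0,0,0,-0.36],
    [0.6,0,0,0,0,0,-0.36],
    [0.6,0,0,0,0,0,-0.36],
    [0.6,0,0,0,0,0,-0.36],
    [0.6,0,0,0,0,0,-0.36],
    [0.6,0,0,0,0,0,-0.36],
    [0.6,0,0,0,0,0,-0.36],
  ],
)

```text
clock: 11.5
tool_pos: [0.6439, -0.0804, 0.0306]
eef_rot: [0.714, 0.7, -0.0, -0.0]
contact_force: [-0.3, -4.3, 2.1]
opening: 0.677
finger_force: 1.6
```

```bash
python3 - <<'E'
from h import *
tool([-.054,-.146],.028)
s=r.snapshot("top"); print(np.round(1e3*rel(caps(s)),1)[:6].tolist())
E
```

```text
t 11.5 dock xy mm [ -53.9 -202.6] z 0.0306 yaw_x-dock deg 90.04 down [-0. -0. -1.] F [-0.3 -4.3  2.1] open 0.68
shift cm tool: [ 5.66 -0.01  0.26]
[[-29.0, -90.4], [-29.1, -127.4], [-29.0, -163.4], [-72.9, -90.3], [-72.9, -127.7], [-72.7, -165.0]]
```

Request:
step_arm(
  steps=[
    [0.6,0,0.2,0,0,0,-0.36],
    [0.8,0,0,0,0,0,-0.36],
    [0.8,0,0,0,0,0,-0.36],
    [0.8,0,0,0,0,0,-0.36],
    [0.8,0,0,0,0,0,-0.36],
    [0.8,0,0,0,0,0,-0.36],
    [0.6,0,0,0,0,0,-0.36],
    [0.4,0,0,0,0,0,-0.36],
  ],
)

```text
clock: 12.55
tool_pos: [0.6451, -0.0243, 0.0287]
eef_rot: [0.714, 0.7, 0.0, 0.0]
contact_force: [-0.9, -1.0, -0.9]
opening: 0.677
finger_force: 0.9
```

Request:
step_arm(
  steps=[
    [0.3,0,0,0,0,0,-0.36],
    [0,0,0,0,0,0,-0.36],
  ],
)

```text
clock: 12.8
tool_pos: [0.6453, -0.0212, 0.0288]
eef_rot: [0.714, 0.7, 0.0, -0.0]
contact_force: [0.3, -0.5, 0.2]
opening: 0.678
finger_force: 0.1
```

Request:
step_arm(
  steps=[
    [0.2,0,0,0,0,0,-0.36],
    [0,0,0,0,0,0,-0.36],
  ],
)

```text
clock: 13.05
tool_pos: [0.6453, -0.02, 0.0288]
eef_rot: [0.714, 0.7, 0.0, 0.0]
contact_force: [-0.2, -2.2, -0.2]
opening: 0.681
finger_force: 0.8
```

```bash
python3 - <<'E'
from h import *
tool([-.054,-.139],.028)
s=r.snapshot("top"); print(np.round(1e3*rel(caps(s)),1)[:6].tolist())
E
```

```text
t 13.05 dock xy mm [ -53.7 -142.3] z 0.0288 yaw_x-dock deg 90.01 down [ 0. -0. -1.] F [-0.2 -2.2 -0.2] open 0.68
shift cm tool: [ 0.33 -0.03  0.08]
[[-28.7, -29.3], [-29.0, -67.3], [-72.9, -29.1], [-72.9, -67.5], [-315.6, -157.7]]
```

Request:
step_arm(
  steps=[
    [0.2,0,0,0,0,0,-0.36],
    [0,0,0,0,0,0,-0.36],
  ],
)

```text
clock: 13.35
tool_pos: [0.6454, -0.0183, 0.0289]
eef_rot: [0.714, 0.7, -0.0, 0.0]
contact_force: [0.3, -3.8, 1.8]
opening: 0.68
finger_force: 1.5
```

Request:
step_arm(
  steps=[
    [0.2,0,0,0,0,0,-0.36],
    [0,0,0,0,0,0,-0.36],
  ],
)

```text
clock: 13.6
tool_pos: [0.6454, -0.0182, 0.0289]
eef_rot: [0.714, 0.7, -0.001, 0.001]
contact_force: [-0.0, -6.0, 1.4]
opening: 0.683
finger_force: 3.1
```

Request:
step_arm(
  steps=[
    [0.2,0,0,0,0,0,-0.36],
    [0,0,0,0,0,0,-0.36],
  ],
)

```text
clock: 13.85
tool_pos: [0.6453, -0.0182, 0.0289]
eef_rot: [0.714, 0.7, -0.002, 0.002]
contact_force: [0.3, -8.8, 2.3]
opening: 0.68
finger_force: 4.5
```

The block is firm against the stop: the force rises and it no longer moves. I'll retreat and check.

Request:
step_arm(
  steps=[
    [-1,0,0,0,0,0,-0.36],
    [-2,0,0,0,0,0,-0.36],
    [-1,0,0,0,0,0,-0.36],
    [0,0,-5,0,0,0,-0.36],
    [0,0,-5,0,0,0,-0.36],
    [-4,0,-5,0,0,0,-0.36],
    [-5,0,0,0,0,0,-0.36],
    [0,0,0,0,0,0,-0.36],
  ],
)

```text
clock: 14.85
tool_pos: [0.6419, -0.1503, 0.1777]
eef_rot: [0.717, 0.697, -0.002, 0.002]
contact_force: [0.1, -0.1, -0.0]
opening: 0.68
finger_force: 0.0
```

```bash
python3 - <<'E'
from h import *
tool()
s=r.snapshot("top"); P=caps(s); P=P[rel(P)[:,0]>-.15]; print(np.round(1e3*rel(P),1).tolist())
c,y=pose(P); print(1e3*rel(c),np.degrees(y-yaw))
cv2.imwrite("pics/top4.png",cv2.resize(s["pixels"][125:225,185:300,::-1],None,fx=6,fy=6,interpolation=cv2.INTER_NEAREST))
E
```

```text
t 14.85 dock xy mm [ -54.5 -272.6] z 0.1777 yaw_x-dock deg 89.52 down [ 0.    -0.005 -1.   ] F [ 0.1 -0.1 -0. ] open 0.68
[[-28.7, -27.2], [-28.6, -65.5], [-28.6, -103.4], [-72.6, -27.4], [-72.8, -65.7], [-72.5, -103.7]]
[-50.64470658 -65.48919547] 0.07991544314172414
```

View pics/top4.png

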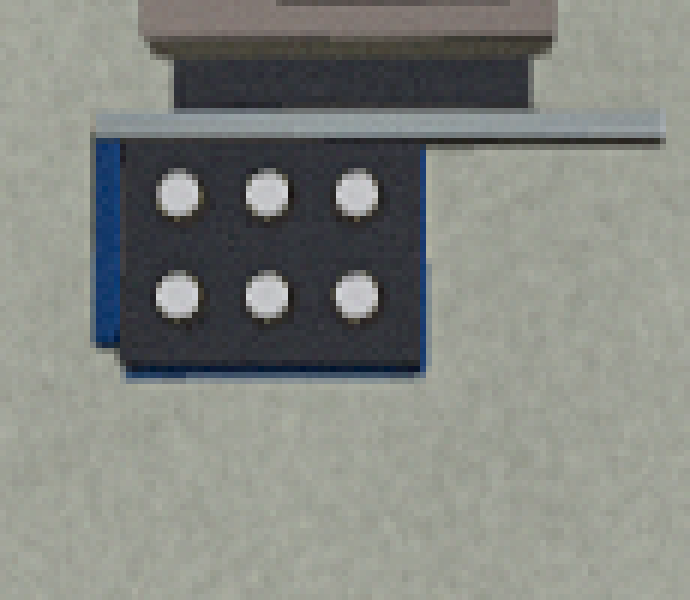

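The block sits flush in the corner at crop (270,250), inside its outline. It measures (-50.6, -65.5) mm against home (-50, -65) and is 0.1° off parallel. The arm is clear, so I'm handing it in.

```bash
python3 -c "
from plant import r
print(r.finish_job())"
```

```text
the job is handed in; nothing more can be done
None
```

I pushed the heating block into the dock corner and handed the job in. It last measured within 1 mm and 0.1° of home, with the arm clear, but the hand-in returned no verdict.

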